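Put the skull on the wall screen with the document camera

ROBOT

A 7-joint arm with a two-finger parallel gripper is mounted at the origin on the work surface. World frame = base frame: x ahead of the robot, y to its left, z up, the work surface at z = 0. Lengths are in m, angles in rad, forces in N, time in s.
With the tool pointing down it reaches from about 0.35 to 0.9 m from the base axis. Payload 7.2 kg.
Tool frame: the origin (TCP) lies midway between the tips of the shut fingers; the grasp point (between the pads) lies 19 mm behind it; z points along the fingers, y is the line along which they close (so a half turn about z gives the same grasp; the last joint's range is limited). The gripper opens to 88 mm and grips with 3 to 60 N. Pads are 20 mm wide; open, the fingers measure 115 mm over their backs; the gripper's body (75 mm by 178 mm) begins 61 mm behind the grasp point.
Start: joints at [-1.408, 0.411, -0.013, 1.596, 0.006, 1.134, -0.082], TCP at [0.143, 0.608, 0.223] pointing down, gripper open.
Joint ranges: [-2.95, 2.95], [-0.29, 1.99], [-1.47, 1.44], [0.14, 2.54], [-1.03, 4.17], [0.13, 1.85], [-2.86, 2.86]. Speed limits (rad/s): [2.39, 2.39, 3.01, 3.01, 3.14, 3.14, 3.14].

INTERFACE

Orientations are given as a rotation vector (axis times angle).
In Python, from cell import r gives the robot as it stands.
- The arm moves only by the tool servo_tool, never from a script. Its argument "increments" is a list of rows, each an object with "slide": the shift along the tool's x, y, z in mm, a list of three; "dr": the turn, a rotation vector about the tool's x, y, z in rad, a list of three; "claw": the closure, from -1 (fully open) to 1 (shut). A call has exactly 10 rows; each row is the pose to reach, as a shift and turn from the pose commanded when the call began, along the tool's axes at that moment; what a row does not reach only later rows make up. A row lasts 1/8 s, in which the tool goes at most 62.5 mm and 10.7 degrees, less where a joint would pass 70% of its speed; a pose out of reach is approached as far as the arm can. A call with a gripper value outside its range is refused whole. The fingers move at their own pace and stop on an object; "squeeze" is the grip in N (left out, the last holds). Time passes only in rows, so rows that repeat a pose let the fingers close, or fill a call up. It gives the time, the measured TCP pose, the force, the opening and the grip force at its end, in the units of the state.
- r.sense(): the state, without advancing time (a new reading comes with each control period).
- r.grab_frame(name): name is "side" or "top" or "wrist"; returns a dict with "color" (400x640x3 uint8, red, green, blue), "intrinsics" (3x3 intrinsics, pixels), "rvec" (rotation vector, rad) and "tvec" (3), from world to camera coordinates, as OpenCV has them. Camera axes: x right, y down, z forward; pixel columns grow to the right and rows downward; lengths in m; the calibration is good to about 2 mm. A picture is of the moment at which its call begins. There is no depth.
- r.close_job(): hands the job in; it is judged then, once.
The state is a dict: "time_s": time; "joint_positions": joint angles; "joint_velocities": joint speeds; "joint_torque": joint torques, N m; "tcp_pos": TCP position; "tool_rot": TCP orientation; "ft_force": force on the tool from outside, world axes, zero at the start; "ft_torque": the same for the moment, N m; "finger_gap": finger opening in m; "grip_force": force on a finger pad.
Only numpy, scipy, OpenCV 4.12 (cv2) and the standard library are available. Lean on these libraries where they do the work, as an engineer would, in place of code of your own. Each camera call takes 0.05 s, during which the arm holds its last target. There are 200 camera calls.

TASK

Put a lit still of the skull cast on the wall screen with the document camera, using only the tips of the closed fingers: switch the camera on at the wide mains rocker, then switch its lamp on at the narrow rocker beside it (rock each fully over by pressing its raised far end), and then press the long freeze key all the way down and let it come up again. Press no other key, keep off the camera arm, and leave the skull and the other things on the table where they are, neither shifted nor lifted.

Things in the scene. Friction and masses are not known exactly. Their poses are not given: they have to be found in the camera images.
- visualiser: Document camera, fixed: pale base 240 mm deep (x) x 280 wide (y), flat control panel 36 mm above the table. Origin: centre of the base's underside; x to its rear, y to its left, z up; turned up to 0.25 rad. Dark controls: rockers at x 0, wide mains y +70, narrow lamp y -20 mm; front row of keys at x -80: long freeze y +85, square focus +17, round zoom-in -38, small zoom-out -88.
- mat (a point): Middle of the top of the stage mat at the base's right: 220 mm (x) x 230 mm (y), 3 mm thick, fixed, at x +10, y -275 mm of the base. The skull and the marker lie on it.
- camera: Camera arm, fixed to the base; origin and axes as visualiser. It rises from the panel's rear right corner (x 85, y -100 mm), leans right to an elbow at (90, -155, 335) and carries a head 85 x 58 mm over the middle of the mat, from 337 to 390 mm above the table. Do not touch it.
- mains (a joint): Mains rocker angle in rad: 0 = off (near half level, far half sloping up away from the robot), 0.36 = fully on (far half level, near half raised). On counts from 0.28. It stays where it is left; friction 0.03 N m, so about 2.5 N at its far end moves it.
- mains_end (a point): Press point of the mains rocker, on its far half 13 mm from the pivot: 47 mm above the table when off, 42 when on (it moves along). Rocker 32 mm long (base x), 26 wide, top a shallow V with the pivot line 42 mm above the table; far end at 48 when off, level at 42 when on. A flat tip overlapping the near half is stopped by it: press here or a few mm farther out, not nearer the pivot.
- lamp (a joint): Lamp rocker angle in rad: 0 = off, 0.36 = fully on, on from 0.28; works just as the mains rocker.
- lamp_end (a point): Point to press on the lamp rocker, as mains_end on the mains rocker; this rocker is 32 mm long and only 14 mm wide, otherwise the same.
- freeze (a joint): Freeze key travel in m: 0 = up, 0.005 = fully down; it counts as pressed from 0.0035. Spring key: 1.3 N starts it, 4.6 N holds it fully down, and it comes up by itself.
- freeze_top (a point): Centre of the top of the freeze key: a bar 38 mm wide (y of the base) by 18 mm deep, its top 9 mm above the panel (45 mm above the table) when up.
- focus (a joint): Focus key travel in m, 0 = up, 0.005 = down: a 16 mm square key, same height and spring as the freeze key. Not to be pressed.
- zoom_in (a joint): Zoom-in key travel in m, 0 = up, 0.005 = down: round, 20 mm across, same height and spring. Not to be pressed.
- zoom_out (a joint): Zoom-out key travel in m, 0 = up, 0.005 = down: round, 14 mm across, same height and spring. Not to be pressed.
- skull: Bone-coloured cast of a small skull, about 80 mm long, 64 mm wide, 74 mm high, loose on the stage mat under the camera. Origin: centre of its underside, z up, its face towards its own -x. Leave it.
- tape: Roll of tape, 68 mm across, 19 mm high, lying flat on the rear of the control panel behind the rockers. Origin: centre of its underside. Leave it.
- glue: White glue bottle, 52 mm across, 135 mm high, standing to the left of the base. Origin: centre of its underside. Leave it.
- marker: Marker pen, 125 mm long, 19 mm thick, lying on the stage mat in front of the skull. Origin: under its middle, x along the pen. Leave it.
- scissors: Yellow-handled scissors, 170 mm long, 10 mm high, lying on the table to the left, nearer the robot than the base. Origin: under the pivot, x towards the points. Leave them.
- stapler: Black stapler, 130 x 34 x 50 mm, on the table to the right, nearer the robot. Origin: centre of its underside, x along it. Leave it.
- pencil_cup: Dark metal cup with three pencils, 76 mm across, 165 mm high with the pencils, standing on the table at the right, near the robot. Origin: centre of its underside. Leave it.
Things that resemble listed ones, but are neither listed nor needed, are in the scene too. Several things look just like the skull: the one meant starts nearest to the robot's base.

How it is judged:
On the way, in this order (a step that is already met when the one before it is completed fails the run):
1. the mains rocker is on (value of joint mains above 0.28 rad), for 0.1 s.
2. then the lamp rocker is on as well (value of joint each of mains, lamp above 0.28 rad), for 0.1 s.
3. then the freeze key is pressed down with both rockers on (all of step 2 and value of joint freeze above 0.0035 m), for 0.05 s.
4. the freeze key is up again (value of joint freeze below 0.001 m), for 0.1 s.
At the end, for the whole second after the job is handed in: Both rockers are on (at least 0.28 of 0.36 rad), all four keys are up (within 1 mm), the skull lies still within 8 mm of where it was, and every other loose thing is within 20 mm of where it was (all of step 2 and value of joint each of freeze, focus, zoom_in, zoom_out below 0.001 m and distance of skull from where it was at the start of the episode below 0.008 m and linear speed of skull below 0.02 m/s and distance of each of tape, glue, marker, scissors, stapler, pencil_cup from where it was at the start of the episode below 0.02 m); the robot touches nothing.
It fails at once if the lamp is switched before the mains is on (value of joint lamp above 0.18 rad and value of joint mains below 0.28 rad).
It fails at once if freeze is pressed before the mains and the lamp are both on (value of joint freeze above 0.003 m and value of joint any of mains, lamp below 0.28 rad).
It fails at once if the focus key or a zoom key is pressed (value of joint any of focus, zoom_in, zoom_out above 0.003 m).
It fails at once if the camera arm is knocked, or anything but the fingers presses on the document camera (over 8 N) (contact force between the arm and visualiser above 8 N or contact force between the fingers and camera above 8 N).
It fails at once if the skull is shifted or lifted by more than 8 mm, or another loose thing by more than 20 mm (distance of skull from where it was at the start of the episode above 0.008 m or distance of any of tape, glue, marker, scissors, stapler, pencil_cup from where it was at the start of the episode above 0.02 m).
It also fails if it takes over 38 s, if anything falls off the work surface, if the arm or the gripper's body presses on something with over 40 N, if the wrist force passes 120 N, or if a joint passes its speed limit or range.

## Working session

There is one attempt and no reset: what is moved stays moved. The work goes in short steps, Python scripts to look and compute and a tool call to move; the robot and the scene stay as the last step left them, time stands still between calls to the robot, and variables do not carry over. Pictures are saved under pics/ and viewed, at most 10 in all, crops included, and the job is handed in when it is done.

Besides the shell and the picture viewer there is one more tool, called after "Call:" in YAML: its name, and indented under it one key for each argument. servo_tool: Moves the arm, as the interface text tells. Its arguments: {"type":"object","properties":{"increments":{"type":"array","items":{"type":"object","properties":{"slide":{"type":"array","items":{"type":"number"}},"dr":{"type":"array","items":{"type":"number"}},"claw":{"type":"number"}}}},"squeeze":{"type":"number"}},"required":["increments"]}

```bash
mkdir -p pics
python3 - <<'E'
from cell import r
import cv2,numpy as np,pickle
s=r.sense(); print(s['time_s'],s['tcp_pos'],s['tool_rot'],s['finger_gap'])
for n in('top','side'):
    f=r.grab_frame(n); pickle.dump(f,open(n+'.pkl','wb'))
    cv2.imwrite(f'pics/{n}0.png',f['color'][:,:,::-1])
    R=cv2.Rodrigues(np.array(f['rvec']))[0]; print(n,-R.T@np.array(f['tvec']).ravel(),R[2],np.diag(f['intrinsics']))
E
```

```text
0.0 [0.14286307 0.60793332 0.22182746] [-3.61550002e-01 -3.12067052e+00  2.48170681e-03] 0.08815377169600531
top [ 0.26151312 -0.02779921  1.50148844] [ 0.14281329 -0.00248988 -0.98974651] [516.53448844 516.53448844   1.        ]
side [ 0.1230273  -0.86910678  0.71183151] [ 0.32171918  0.74767667 -0.58092716] [404.13184594 404.13184594   1.        ]
```

View pics/top0.png

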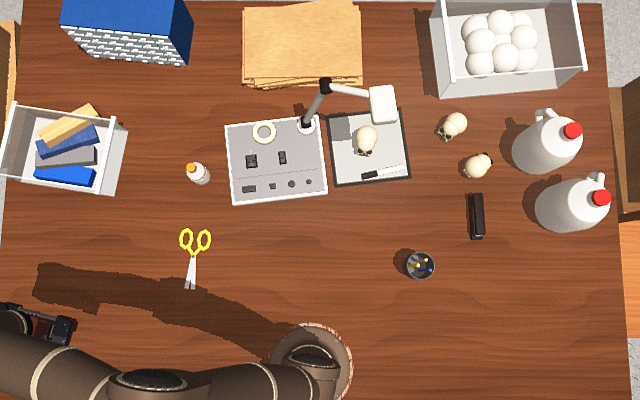

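View pics/side0.png

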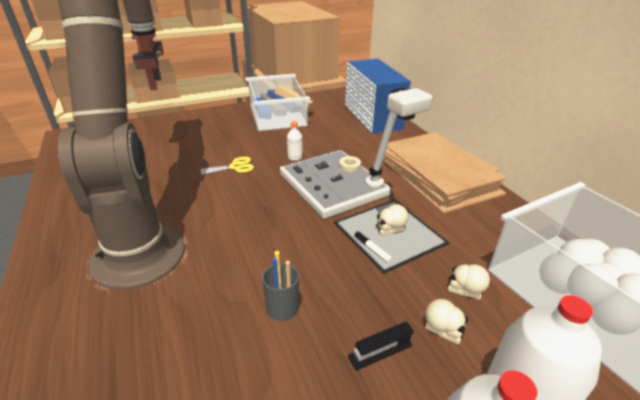

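Top view: mains rocker (251,161), lamp (282,157), freeze (249,189), focus (272,186), zoom-in (291,183), zoom-out (308,181). Things that could be confused: wide versus narrow rocker, and freeze versus focus key. Skull look-alikes are at (366,140) on the mat, (452,126) and (477,165), and none of them gets touched. The side view shows the same panel at about (335,180). Next I'll fit the base pose from the control blobs in both views.

```bash
cat > h.py <<'E'
import cv2,numpy as np,pickle
from scipy.optimize import least_squares
N=['mains','lamp','freeze','focus','zin','zout']
P=np.array([[0,.07,.043],[0,-.02,.043],[-.08,.085,.043],[-.08,.017,.043],[-.08,-.038,.043],[-.08,-.088,.043]])
def world(q,P=P):
    c,s=np.cos(q[2]),np.sin(q[2]); return np.c_[q[0]+c*P[:,0]-s*P[:,1],q[1]+s*P[:,0]+c*P[:,1],P[:,2]]
def proj(f,X): return cv2.projectPoints(X,np.array(f['rvec']),np.array(f['tvec']),np.array(f['intrinsics']),None)[0][:,0]
def blobs(f,pred,rad,thr):
    g=cv2.cvtColor(f['color'],cv2.COLOR_RGB2GRAY); n,l,st,c=cv2.connectedComponentsWithStats((g<thr).astype(np.uint8))
    out=[]
    for p in pred:
        d=[np.hypot(*(c[i]-p)) if 4<st[i,4]<3000 else 1e9 for i in range(n)]; i=int(np.argmin(d)); out.append(np.r_[c[i],st[i,4]] if d[i]<rad else [np.nan]*3)
    return np.array(out)
E
python3 - <<'E'
from h import *
t=pickle.load(open('top.pkl','rb'));s=pickle.load(open('side.pkl','rb'))
guess=np.array([[251,161],[282,157],[249,189],[272,186],[291,183],[308,181]],float)
bt=blobs(t,guess,6,105); print(bt.round(1))
f=lambda q:(proj(t,world(q))-bt[:,:2])[~np.isnan(bt[:,0])].ravel()
q=least_squares(f,[.5,.1,0]).x; print(q,f(q).round(1))
ps=proj(s,world(q)); bs=blobs(s,ps,8,105); print(ps.round(1),bs.round(1))
# triangulate
def PM(c): return np.array(c['intrinsics'])@np.c_[cv2.Rodrigues(np.array(c['rvec']))[0],np.array(c['tvec']).ravel()]
X=cv2.triangulatePoints(PM(t),PM(s),bt[:,:2].T.copy(),bs[:,:2].T.copy()); print((X[:3]/X[3]).T.round(4)); print(world(q).round(4))
for n,c,x0,x1,y0,y1 in(('top',t,220,420,75,210),('side',s,270,400,140,220)):
    pass
cv2.imwrite('pics/crop.png',np.vstack([cv2.resize(t['color'][110:210,220:340,::-1],(600,300)),cv2.resize(s['color'][140:220,270:400,::-1],(600,300))]))
E
```

```text
[[250.8 160.8 119. ]
 [281.9 157.2  67. ]
 [248.4 188.8  81. ]
 [271.9 185.6  24. ]
 [290.8 183.5  28. ]
 [307.7 181.5  13. ]]
[0.5901701  0.1035486  0.12413743] [-0.2 -0.  -0.2 -0.1 -0.2 -0.2 -0.1  0.2  0.2  0.   0.6  0.1]
[[321.6 164.4]
 [336.4 177.3]
 [297.7 168.6]
 [308.  178.6]
 [316.9 187.2]
 [325.5 195.5]] [[321.7 165.5  53. ]
 [336.8 178.1  39. ]
 [297.4 169.3  38. ]
 [308.  179.1  16. ]
 [316.9 187.6  19. ]
 [325.8 196.   10. ]]
[[0.5821 0.173  0.0391]
 [0.5935 0.0832 0.0399]
 [0.4997 0.1777 0.0409]
 [0.5093 0.1106 0.0409]
 [0.5158 0.0566 0.0411]
 [0.5228 0.008  0.0397]]
[[0.5815 0.173  0.043 ]
 [0.5926 0.0837 0.043 ]
 [0.5003 0.178  0.043 ]
 [0.5087 0.1105 0.043 ]
 [0.5155 0.0559 0.043 ]
 [0.5217 0.0063 0.043 ]]
```

View pics/crop.png

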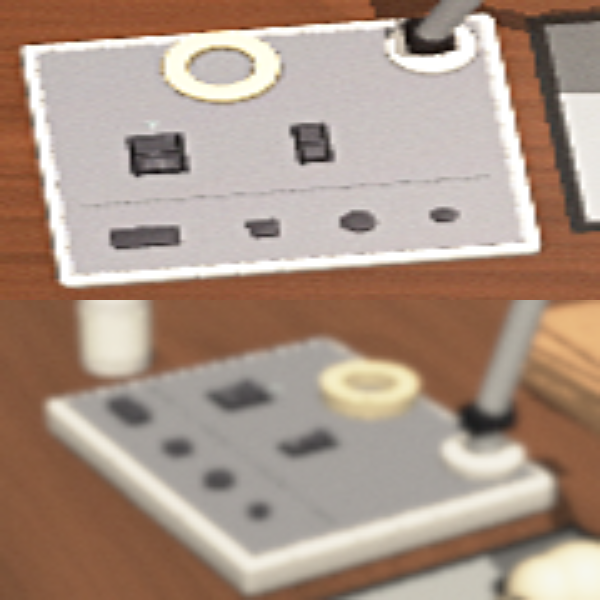

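The crop confirms it: wide mains rocker on the left, narrow lamp rocker to its right, and the long freeze key at front left. The triangulated heights of about 40 mm match the text.

```bash
cat > go.py <<'E'
import sys,numpy as np
from cell import r
from scipy.spatial.transform import Rotation as R
s=r.sense(); M=R.from_rotvec(s['tool_rot'])
T={'mains':(.5966,.1749),'lamp':(.6079,.0853),'freeze':(.5000,.1779)}
p=np.r_[T[sys.argv[1]],float(sys.argv[2])]
W=R.from_matrix(np.array([[-np.cos(.124),-np.sin(.124),0],[-np.sin(.124),np.cos(.124),0],[0,0,-1]]).T)
d=p-s['tcp_pos']; print('slide mm',(1000*M.inv().apply(d)).round(1),'dr',(M.inv()*W).as_rotvec().round(4),'t',s['time_s'],'tcp',s['tcp_pos'].round(4),'F',s['ft_force'].round(2),'gap',round(s['finger_gap'],4))
E
python3 go.py mains 0.2; python3 go.py mains 0.08
```

```text
slide mm [-540.7 -317.8   22.4] dr [-1.400e-03 -1.000e-04 -3.548e-01] t 0.1 tcp [0.1429 0.608  0.2219] F [ 0.18  1.18 -0.51] gap 0.0877
slide mm [-540.7 -317.6  142.4] dr [-1.400e-03 -1.000e-04 -3.548e-01] t 0.1 tcp [0.1429 0.608  0.2219] F [ 0.18  1.18 -0.51] gap 0.0877
```

Call:
servo_tool:
  increments:
    - {"slide": [-50,-29,2],"dr": [0,0,-0.05],"claw": 1}
    - {"slide": [-100,-59,4],"dr": [0,0,-0.1],"claw": 1}
    - {"slide": [-155,-91,7],"dr": [0,0,-0.15],"claw": 1}
    - {"slide": [-210,-123,10],"dr": [0,0,-0.2],"claw": 1}
    - {"slide": [-265,-156,13],"dr": [0,0,-0.25],"claw": 1}
    - {"slide": [-320,-188,16],"dr": [0,0,-0.3],"claw": 1}
    - {"slide": [-375,-220,18],"dr": [0,0,-0.355],"claw": 1}
    - {"slide": [-430,-253,20],"dr": [0,0,-0.355],"claw": 1}
    - {"slide": [-485,-285,22],"dr": [0,0,-0.355],"claw": 1}
    - {"slide": [-541,-318,22],"dr": [0,0,-0.355],"claw": 1}
  squeeze: 20

```text
time_s: 1.35
tcp_pos: [0.5894, 0.1818, 0.2003]
tool_rot: [0.196, -3.135, -0.0]
ft_force: [1.3, 0.3, 0.1]
finger_gap: 0.0004
grip_force: 0.0
```

```bash
python3 go.py mains 0.08
```

```text
slide mm [ -6.4  -7.7 120.3] dr [ 0.     -0.0006  0.0006] t 1.35 tcp [0.5894 0.1818 0.2003] F [1.28 0.34 0.07] gap 0.0004
```

Call:
servo_tool:
  increments:
    - {"slide": [0,0,20],"claw": 1}
    - {"slide": [0,0,45],"claw": 1}
    - {"slide": [0,0,70],"claw": 1}
    - {"slide": [0,0,95],"claw": 1}
    - {"slide": [0,0,115],"claw": 1}
    - {"slide": [0,0,125],"claw": 1}
    - {"slide": [0,0,125],"claw": 1}
    - {"slide": [0,0,125],"claw": 1}
    - {"slide": [0,0,125],"claw": 1}
    - {"slide": [0,0,125],"claw": 1}

```text
validation failed for argument at $.in...
```

```bash
python3 go.py mains 0.045
python3 - <<'E'
from h import *
from cell import r
f=r.grab_frame('wrist'); pickle.dump(f,open('w1.pkl','wb'))
q=[.5902,.1035,.1241]; p=proj(f,world(q)); print(p.round(0))
g=r.grab_frame('side'); img=np.ascontiguousarray(f['color'][:,:,::-1])
p2=proj(f,world(q,np.array([[.015,.07,.047],[.015,-.02,.047],[-.08,.085,.045]])))
for a in p2: cv2.circle(img,tuple(int(v) for v in a),3,(0,0,255),-1)
side=cv2.resize(g['color'][100:230,240:440,::-1],(640,400))
cv2.imwrite('pics/w1.png',cv2.resize(np.vstack([img,side]),(480,600)))
E
```

```text
slide mm [ -6.4  -7.7 155.3] dr [ 0.     -0.0006  0.0006] t 1.35 tcp [0.5894 0.1818 0.2003] F [1.28 0.34 0.07] gap 0.0004
[[314. 182.]
 [230. 182.]
 [329. 103.]
 [261. 103.]
 [206. 103.]
 [156. 103.]]
```

View pics/w1.png

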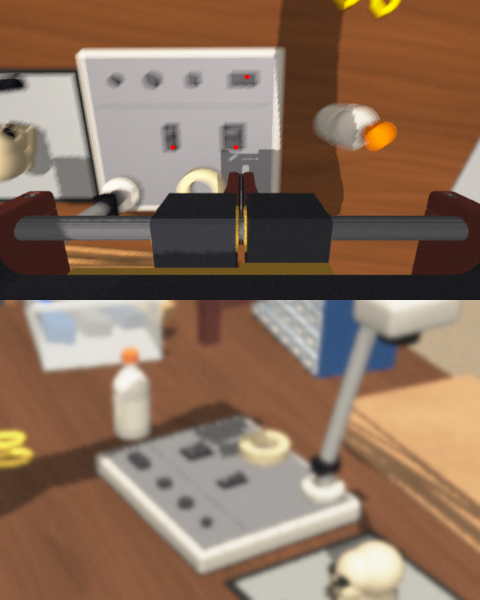

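The move was refused because each row needs "dr". The wrist view shows both rockers and the keys where I predicted, within a few mm while the arm was still settling.

Call:
servo_tool:
  increments:
    - {"slide": [0,0,20],"dr": [0,0,0],"claw": 1}
    - {"slide": [0,0,45],"dr": [0,0,0],"claw": 1}
    - {"slide": [0,0,70],"dr": [0,0,0],"claw": 1}
    - {"slide": [0,0,90],"dr": [0,0,0],"claw": 1}
    - {"slide": [0,0,100],"dr": [0,0,0],"claw": 1}
    - {"slide": [0,0,105],"dr": [0,0,0],"claw": 1}
    - {"slide": [0,0,110],"dr": [0,0,0],"claw": 1}
    - {"slide": [0,0,110],"dr": [0,0,0],"claw": 1}
    - {"slide": [0,0,110],"dr": [0,0,0],"claw": 1}
    - {"slide": [0,0,110],"dr": [0,0,0],"claw": 1}

```text
time_s: 2.7
tcp_pos: [0.5886, 0.1833, 0.0911]
tool_rot: [-0.195, 3.135, 0.0]
ft_force: [-0.3, 0.2, 0.1]
finger_gap: 0.0006
grip_force: 0.0
```

```bash
python3 go.py mains 0.045
python3 - <<'E'
from h import *
from cell import r
f=r.grab_frame('wrist')
q=[.5902,.1035,.1241]; p=proj(f,world(q)); b=blobs(f,p,15,90); print(np.c_[p,b].round(1))
img=np.ascontiguousarray(f['color'][:,:,::-1])
p2=proj(f,world(q,np.array([[.015,.07,.047],[.015,-.02,.047],[-.08,.085,.045]])))
for a in p2: cv2.circle(img,tuple(int(v) for v in a),2,(0,0,255),-1)
cv2.imwrite('pics/w2.png',img)
E
```

```text
slide mm [-6.9 -9.4 46.1] dr [0.0002 0.0006 0.0001] t 2.7 tcp [0.5886 0.1833 0.0911] F [-0.25  0.16  0.07] gap 0.0006
[[308.9 210.6   nan   nan   nan]
 [183.6 210.5 187.9 202.7 951. ]
 [330.8  92.7 330.3  96.7 310. ]
 [226.5  92.5 232.2  94.6 218. ]
 [142.1  92.4 146.4  95.1 396. ]
 [ 65.3  92.3  68.2  93.1 490. ]]
```

View pics/w2.png

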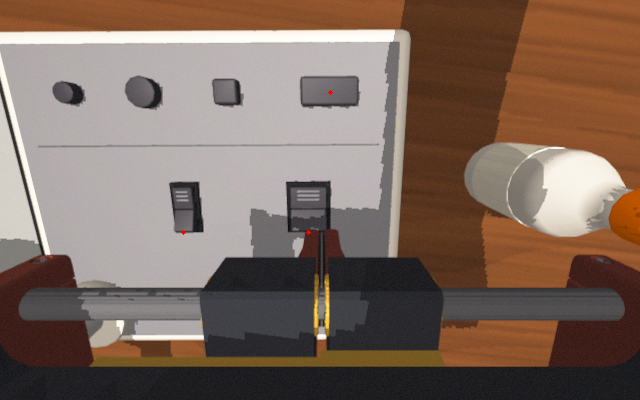

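The controls match the prediction within about 1.5 mm, and the far edge of the mains rocker is at (309,232). The tip needs to go 7 and 9.5 mm sideways, then down.

Call:
servo_tool:
  increments:
    - {"slide": [-4,-5,10],"dr": [0,0,0],"claw": 1}
    - {"slide": [-7,-9.5,20],"dr": [0,0,0],"claw": 1}
    - {"slide": [-7,-9.5,30],"dr": [0,0,0],"claw": 1}
    - {"slide": [-7,-9.5,37],"dr": [0,0,0],"claw": 1}
    - {"slide": [-7,-9.5,41],"dr": [0,0,0],"claw": 1}
    - {"slide": [-7,-9.5,44],"dr": [0,0,0],"claw": 1}
    - {"slide": [-7,-9.5,46],"dr": [0,0,0],"claw": 1}
    - {"slide": [-7,-9.5,48],"dr": [0,0,0],"claw": 1}
    - {"slide": [-7,-9.5,49.5],"dr": [0,0,0],"claw": 1}
    - {"slide": [-7,-9.5,49.5],"dr": [0,0,0],"claw": 1}

```text
time_s: 4.0
tcp_pos: [0.5973, 0.175, 0.0423]
tool_rot: [-0.195, 3.134, 0.001]
ft_force: [-0.4, -0.2, 7.8]
finger_gap: 0.0004
grip_force: 4.1
```

```bash
python3 go.py mains 0.041
```

```text
slide mm [0.7 0.  1.3] dr [0.0006 0.0018 0.0002] t 4.0 tcp [0.5973 0.175  0.0423] F [-0.37 -0.24  7.76] gap 0.0004
```

Call:
servo_tool:
  increments:
    - {"slide": [0,0,1],"dr": [0,0,0],"claw": 1}
    - {"slide": [0,0,2],"dr": [0,0,0],"claw": 1}
    - {"slide": [0,0,2],"dr": [0,0,0],"claw": 1}
    - {"slide": [0,0,-10],"dr": [0,0,0],"claw": 1}
    - {"slide": [0,0,-30],"dr": [0,0,0],"claw": 1}
    - {"slide": [0,-20,-40],"dr": [0,0,0],"claw": 1}
    - {"slide": [0,-40,-40],"dr": [0,0,0],"claw": 1}
    - {"slide": [0,-60,-40],"dr": [0,0,0],"claw": 1}
    - {"slide": [0,-80,-40],"dr": [0,0,0],"claw": 1}
    - {"slide": [0,-88.5,-40],"dr": [0,0,0],"claw": 1}

```text
time_s: 5.25
tcp_pos: [0.6074, 0.0843, 0.0807]
tool_rot: [0.191, -3.135, 0.001]
ft_force: [-0.1, 0.0, -0.7]
finger_gap: 0.0004
grip_force: 0.0
```

```bash
python3 go.py lamp 0.042
python3 - <<'E'
from h import *
from cell import r
f=r.grab_frame('wrist')
q=[.5902,.1035,.1241]
img=np.ascontiguousarray(f['color'][:,:,::-1])
p2=proj(f,world(q,np.array([[.015,.07,.042],[.015,-.02,.047],[-.08,.085,.045]]))); print(p2)
for a in p2: cv2.circle(img,tuple(int(v) for v in a),2,(0,0,255),-1)
cv2.imwrite('pics/w3.png',img)
E
```

```text
slide mm [-0.6  0.9 38.7] dr [-0.0007 -0.0008 -0.0023] t 5.25 tcp [0.6074 0.0843 0.0807] F [-0.09  0.02 -0.74] gap 0.0004
[[453.15230176 226.13659273]
 [323.78509775 228.63210579]
 [496.88237954  79.25885595]]
```

View pics/w3.png

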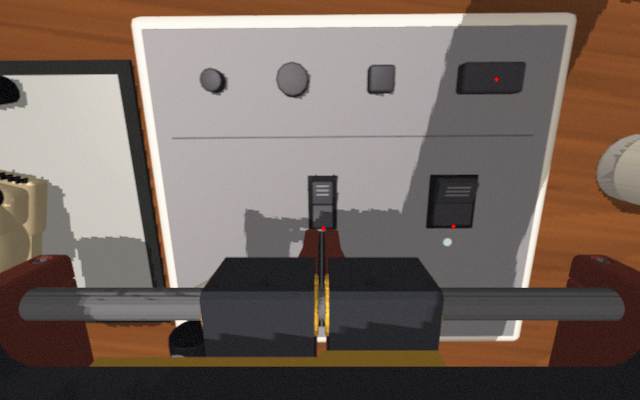

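The tip (322,230) is over the far end of the lamp rocker, and the mains rocker has tipped, with its pilot dot at (447,242). Next is the lamp.

Call:
servo_tool:
  increments:
    - {"slide": [-0.5,0,12],"dr": [0,0,0],"claw": 1}
    - {"slide": [-0.5,0,22],"dr": [0,0,0],"claw": 1}
    - {"slide": [-0.5,0,29],"dr": [0,0,0],"claw": 1}
    - {"slide": [-0.5,0,33],"dr": [0,0,0],"claw": 1}
    - {"slide": [-0.5,0,36],"dr": [0,0,0],"claw": 1}
    - {"slide": [-0.5,0,38],"dr": [0,0,0],"claw": 1}
    - {"slide": [-0.5,0,39.5],"dr": [0,0,0],"claw": 1}
    - {"slide": [-0.5,0,40.5],"dr": [0,0,0],"claw": 1}
    - {"slide": [-0.5,0,41],"dr": [0,0,0],"claw": 1}
    - {"slide": [-0.5,0,41],"dr": [0,0,0],"claw": 1}

```text
time_s: 6.55
tcp_pos: [0.6085, 0.0875, 0.0421]
tool_rot: [-0.195, 3.134, 0.002]
ft_force: [-4.6, 2.3, 15.7]
finger_gap: 0.0005
grip_force: 7.8
```

```bash
python3 go.py freeze 0.08
```

```text
slide mm [ 96.4 103.2 -38. ] dr [0.0009 0.0016 0.0003] t 6.55 tcp [0.6085 0.0875 0.0421] F [-4.57  2.25 15.74] gap 0.0005
```

Call:
servo_tool:
  increments:
    - {"slide": [0,0,0],"dr": [0,0,0],"claw": 1}
    - {"slide": [0,0,-10],"dr": [0,0,0],"claw": 1}
    - {"slide": [0,0,-30],"dr": [0,0,0],"claw": 1}
    - {"slide": [15,15,-38],"dr": [0,0,0],"claw": 1}
    - {"slide": [35,37,-38],"dr": [0,0,0],"claw": 1}
    - {"slide": [55,59,-38],"dr": [0,0,0],"claw": 1}
    - {"slide": [75,80,-38],"dr": [0,0,0],"claw": 1}
    - {"slide": [90,97,-38],"dr": [0,0,0],"claw": 1}
    - {"slide": [96.5,103,-38],"dr": [0,0,0],"claw": 1}
    - {"slide": [96.5,103,-38],"dr": [0,0,0],"claw": 1}

```text
time_s: 7.8
tcp_pos: [0.4988, 0.1775, 0.0782]
tool_rot: [0.197, -3.135, 0.0]
ft_force: [-0.1, 0.2, 0.7]
finger_gap: 0.0005
grip_force: 0.0
```

```bash
python3 go.py freeze 0.04
python3 - <<'E'
from h import *
from cell import r
f=r.grab_frame('wrist'); g=r.grab_frame('top')
cv2.imwrite('pics/w4.png',np.vstack([f['color'][80:,:,::-1],cv2.resize(g['color'][110:210,220:420,::-1],(640,270))]))
E
```

```text
slide mm [-1.3  0.2 38.2] dr [-0.     -0.0002  0.0014] t 7.8 tcp [0.4988 0.1775 0.0782] F [-0.06  0.22  0.73] gap 0.0005
```

View pics/w4.png

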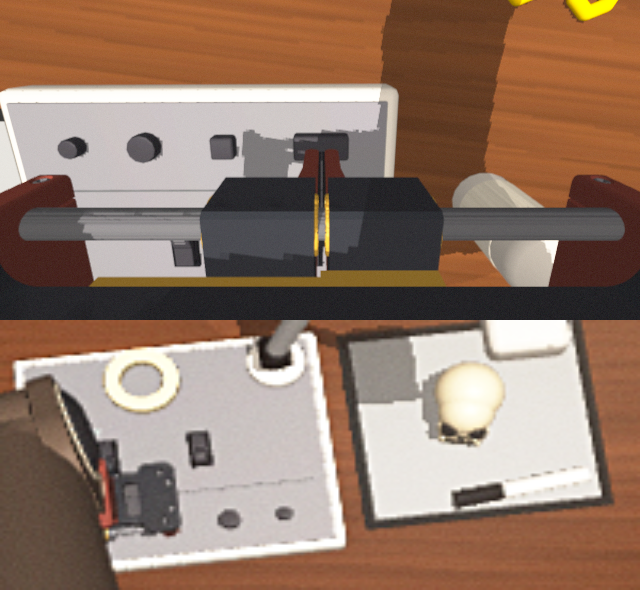

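The fingertips (322,232) are over the freeze key (320,228), and the skull and marker are undisturbed. Before pressing freeze I'll check both rockers by comparing side-view crops from before and now.

Run:
```python
from h import *
from cell import r
a=pickle.load(open('side.pkl','rb')); g=r.grab_frame('side'); t0=pickle.load(open('top.pkl','rb'));t=r.grab_frame('top')
c=lambda f:cv2.resize(f['color'][150:200,295:355,::-1],(390,325),interpolation=cv2.INTER_CUBIC)
d=lambda f:cv2.resize(f['color'][145:180,260:300,::-1],(390,265),interpolation=cv2.INTER_CUBIC)
cv2.imwrite('pics/cmp.png',np.vstack([np.hstack([c(a),c(g)]),np.hstack([d(t0),d(t)])]))
```

```text
(no output)
```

View pics/cmp.png

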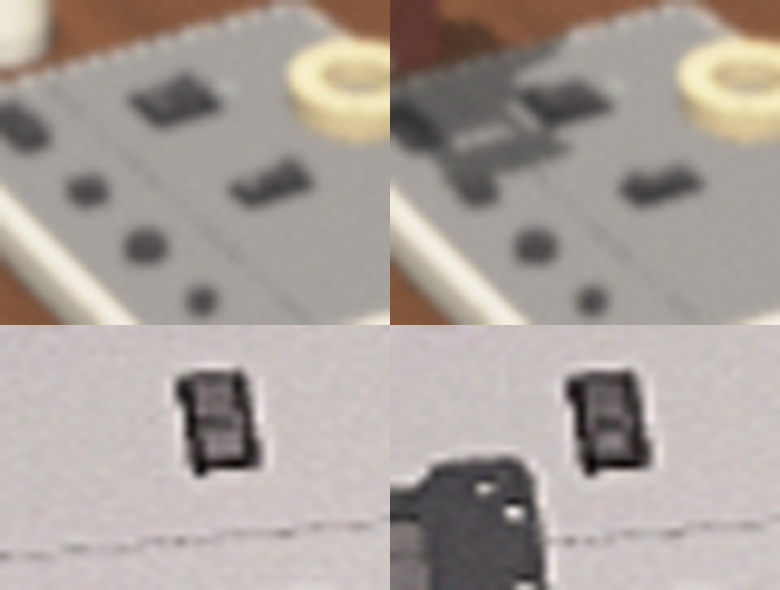

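Both rockers now show the near end raised and the far end lowered, so both are on. Now I'll press freeze and lift.

Call:
servo_tool:
  increments:
    - {"slide": [-1,0,12],"dr": [0,0,0],"claw": 1}
    - {"slide": [-1,0,22],"dr": [0,0,0],"claw": 1}
    - {"slide": [-1,0,29],"dr": [0,0,0],"claw": 1}
    - {"slide": [-1,0,33],"dr": [0,0,0],"claw": 1}
    - {"slide": [-1,0,36],"dr": [0,0,0],"claw": 1}
    - {"slide": [-1,0,38],"dr": [0,0,0],"claw": 1}
    - {"slide": [-1,0,39],"dr": [0,0,0],"claw": 1}
    - {"slide": [-1,0,39.5],"dr": [0,0,0],"claw": 1}
    - {"slide": [-1,0,39.5],"dr": [0,0,0],"claw": 1}
    - {"slide": [-1,0,39.5],"dr": [0,0,0],"claw": 1}

```text
time_s: 9.25
tcp_pos: [0.5001, 0.1771, 0.0401]
tool_rot: [0.195, -3.135, -0.0]
ft_force: [-6.9, -3.8, 18.3]
finger_gap: 0.0006
grip_force: 9.1
```

Bottomed out at z = 40 mm with 18 N. Lifting clear.

Call:
servo_tool:
  increments:
    - {"slide": [0,0,0],"dr": [0,0,0],"claw": 1}
    - {"slide": [0,0,-10],"dr": [0,0,0],"claw": 1}
    - {"slide": [0,0,-30],"dr": [0,0,0],"claw": 1}
    - {"slide": [0,0,-60],"dr": [0,0,0],"claw": 1}
    - {"slide": [0,0,-90],"dr": [0,0,0],"claw": 1}
    - {"slide": [0,0,-120],"dr": [0,0,0],"claw": 1}
    - {"slide": [0,0,-140],"dr": [0,0,0],"claw": 1}
    - {"slide": [0,0,-150],"dr": [0,0,0],"claw": 1}
    - {"slide": [0,0,-150],"dr": [0,0,0],"claw": 1}
    - {"slide": [0,0,-150],"dr": [0,0,0],"claw": 1}

```text
time_s: 10.5
tcp_pos: [0.5, 0.1772, 0.1878]
tool_rot: [0.195, -3.134, 0.001]
ft_force: [0.1, -0.6, -0.6]
finger_gap: 0.0008
grip_force: 0.0
```

Run:
```python
from h import *
from cell import r
f=r.grab_frame('wrist'); cv2.imwrite('pics/w5.png',f['color'][:,:,::-1])
```

```text
(no output)
```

View pics/w5.png

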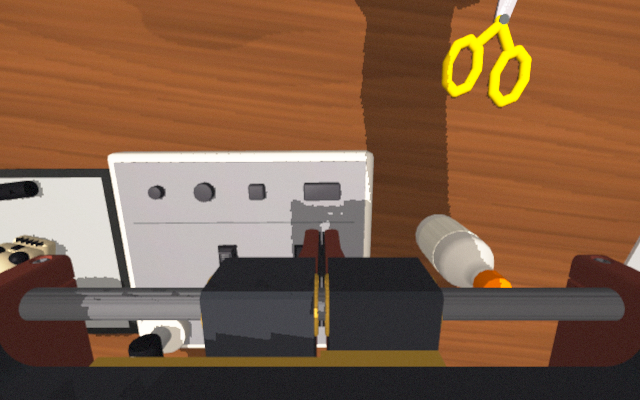

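The freeze key (322,191) is up again, the other keys are untouched and nothing has moved.

```bash
python3 -c "
from cell import r
print(r.close_job())"
```

```text
the job is handed in; nothing more can be done
None
```

The job is handed in: mains on, then lamp on, then freeze pressed fully and let up, with nothing else seen to move; the hand-in printed no verdict.

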